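# Set the slab roller for the sample in the tray

### The job

One clay sample lies in the rimmed steel tray: either the thick round one or the thin square one. Set the slab roller for it: slide the black thickness selector to the side whose white marker has the same shape as that sample, on past the first soft stop where it takes up the stiff lock plate, fully home until both stop dead, then let go. The selector must pass under a steel guide strap where fingers cannot follow, so take hold of it again beyond the strap; leave the samples, the mushroom figure and the bowl where they are.

Things in the scene. Friction and masses are not known exactly. Their poses are not given: they have to be found in the camera images.
- roller: Grey bench slab roller, fixed, deck 250 x 600 mm, deck top 60 mm above the table. Origin on the table plane under the middle of the selector track; z up, y along the track. The steel roller lies on the -x side (axis at x = -145 mm, top 133 mm above the table). Nothing but straps and markers stands within 100 mm in x of the track.
- strap_pos (a point): Top centre of the steel guide strap that crosses the track at y = +88 mm of the roller: 16 mm wide along y, 70 mm long along x, bridge 106 to 116 mm above the table, legs at its ends. The selector passes below it, fingers cannot.
- strap_neg (a point): The same for the other strap, at y = -88 mm of the roller.
- selector (a joint): Travel of the selector on its lock plate, along the roller's y axis: 0 in the middle, ends at +0.150 and -0.150 m, where it takes up the lock plate. It starts near the middle and runs against about 4 N.
- lock_plate (a joint): Travel along the roller's y axis of the thin aluminium plate (46 x 440 mm, top 66 mm above the table) on which the selector runs: hard end stops at +0.010 and -0.010 m. It starts near 0, moves only when the selector at its end pulls it along (about 12 N) and stays where it is left. Its place on the roller differs by up to 6 mm along y from setting to setting: feel for the hard stop.
- selector_top (a point): Centre of the top face of the selector grip: a black ribbed bar, 120 mm long along the roller's y, 24 mm wide (x), 34 mm high, its top 101 mm and its underside 67 mm above the table. Fully home it lies wholly beyond the strap.
- round_marker: White ceramic puck, 46 mm across, 26 mm high, fixed on the deck 265 mm from the track's middle, beyond one end of the track (either end). Origin at the centre of its underside.
- square_marker: White ceramic plate, 46 x 46 mm, 8 mm high, fixed on the deck beyond the other end of the track. Origin at the centre of its underside.
- tray: Fixed steel tray, 162 x 162 mm with a rim 22 mm high, floor 8 mm above the table. Origin at the centre of its underside. It holds one of the two samples, the one to set the roller for.
- board: Fixed plywood board, 190 x 190 x 8 mm, no rim; the other sample lies on it. Origin at the centre of its underside.
- round_sample: Thick round terracotta sample, 110 mm across, 26 mm high, loose. Origin at the centre of its underside. To be left alone.
- square_sample: Thin square terracotta sample, 110 x 110 x 10 mm, loose. Origin at the centre of its underside. To be left alone.
- mushroom: Glazed ceramic mushroom figure, cap 80 mm across, 90 mm high, loose. Origin at the centre of its foot. To be left alone.
- bowl: White ceramic bowl, 130 mm across, 55 mm high, loose. Origin at the centre of its underside. To be left alone.

How it is judged:
By the outcome, as a careful person would: the job done as asked, in the order asked, and still so for the second after the job is handed in, with the robot touching nothing.
It also fails if it takes over 45 s, if anything falls off the work surface, if the arm or the gripper's body presses on something with over 40 N, if the wrist force passes 120 N, or if a joint passes its speed limit or range.

### The arm

A 6-joint arm with a two-finger parallel gripper is mounted at the origin on the work surface. World frame = base frame: x ahead of the robot, y to its left, z up, the work surface at z = 0. Lengths are in mm, angles in rad, forces in N, time in s.
With the tool pointing down it reaches from about 325 to 775 mm from the base axis. Payload 5.5 kg.
Tool frame: the origin (TCP) lies midway between the tips of the shut fingers; the grasp point (between the pads) lies 19 mm behind it; z points along the fingers, y is the line along which they close (so a half turn about z gives the same grasp; the last joint's range is limited). The gripper opens to 88 mm and grips with 3 to 60 N. Pads are 20 mm wide; open, the fingers measure 115 mm over their backs; the gripper's body (75 mm by 178 mm) begins 61 mm behind the grasp point.
Start: joints at [-0.057, 0.091, 1.231, -0, 1.82, -0.057], TCP at [600.014, -0.003, 222.631] pointing down, gripper open.
Joint ranges: [-2.87, 2.87], [-0.86, 2.18], [0.17, 2.46], [-1.51, 4.65], [0.06, 2.69], [-2.65, 2.65]. Speed limits (rad/s): [2.57, 2.57, 3.01, 3.14, 3.14, 3.14].

### API

Orientations are given as [roll, pitch, yaw] about the fixed x, y, z axes, in that order (R = Rz(yaw) Ry(pitch) Rx(roll)).
In Python, from cell import manip gives the robot as it stands. Calls block until the motion is done:
- manip.move_to(position, orientation): joint-space move of the TCP to a pose.
- manip.line_to(position, max_speed=150, orientation=None): straight line of the TCP; orientation=None keeps the orientation; max_speed is the mean speed in mm/s.
- manip.move_j(angles): joint-space move.
- manip.let_go() and manip.gripper_close(force=None): open the fingers fully, or close them until they stop; force is the grip in N (None keeps the last).
- manip.sleep(seconds).
- manip.ik(position, orientation): joint angles nearest the present ones, or None.
- manip.state(): the state.
- manip.camera(name): name is "scene" or "side" or "wrist"; returns a dict with "pixels" (480x640x3 uint8, red, green, blue), "mtx" (3x3 intrinsics, pixels), "position" and "attitude" of the camera in the world; the wrist camera has in their place "mount" (4x4, takes a point from camera to tool coordinates, whose origin is the TCP and whose axes are the flange's). Camera axes: x right, y up, looking along -z (the intrinsics and any distortion apply to the point x, -y, -z); pixel columns grow to the right and rows downward; lengths in mm; the calibration is good to about 2 mm. A picture is of the moment at which its call begins: read the wrist's pose just before it. There is no depth.
A pose or a line that the arm cannot do raises manip.IKError and nothing moves.
- manip.finish_job(): hands the job in; it is judged then, once.
The state is a dict: "time": time; "joints": joint angles; "qd": joint speeds; "joint_torque": joint torques, N m; "ee_pos": TCP position; "ee_rot": TCP orientation; "wrist_force": force on the tool from outside, world axes, zero at the start; "torque": the same for the moment, N m; "width": finger opening in mm; "grip_force": force on a finger pad.
Only numpy, scipy, OpenCV 4.12 (cv2) and the standard library are available. Lean on these libraries where they do the work, as an engineer would, in place of code of your own. Each camera call takes 0.05 s, during which the arm holds its last target. There are 200 camera calls.

## Working session

There is one attempt and no reset: what is moved stays moved. The work goes in short steps, each a Python script; the robot and the scene stay as the last script left them, time stands still between calls to the robot, and variables do not carry over. Pictures are saved under pics/ and viewed, at most 10 in all, crops included, and the job is handed in when it is done.

```bash
mkdir -p pics; python3 - <<'E'
from cell import manip
import cv2,numpy as np
for n in("scene","side"):
    c=manip.camera(n); cv2.imwrite(f"pics/{n}0.png",c["pixels"][:,:,::-1])
    print(n,{k:np.round(v,3).tolist() if not isinstance(v,(dict,str)) else v for k,v in c.items() if k!="pixels"})
print(manip.state())
E
```

```text
scene {'mtx': [[441.105, 0.0, 320.132], [0.0, 441.105, 235.739], [0.0, 0.0, 1.0]], 'position': [991.393, 663.353, 910.203], 'attitude': [0.714, -0.011, 2.616]}
side {'mtx': [[576.204, 0.0, 313.899], [0.0, 576.204, 232.902], [0.0, 0.0, 1.0]], 'position': [368.147, 1343.651, 882.996], 'attitude': [1.036, 0.02, -2.984]}
{'time': 0.1, 'joints': array([-5.66796125e-02,  9.17868835e-02,  1.23175226e+00, -1.84975169e-05,
        1.81980130e+00, -5.67111702e-02]), 'qd': array([ 0.00019512, -0.00215387, -0.0020456 ,  0.00118649,  0.00163196,
       -0.00130577]), 'joint_torque': array([ 2.46603209e-03, -4.47854412e+01, -4.07573140e+01,  6.99365954e-02,
        2.83264846e-02, -6.35370566e-05]), 'ee_pos': array([5.99735767e+02, 1.91750354e-02, 2.21625425e+02]), 'ee_rot': array([-3.13984666e+00, -8.11599665e-05,  1.57082327e+00]), 'wrist_force': array([ 0.02818038, -0.72978593, -0.27677544]), 'torque': array([ 0.01991406, -0.03268644, -0.00957426]), 'grip_force': 0.0, 'width': 87.98737134926583}
```

View pics/scene0.png

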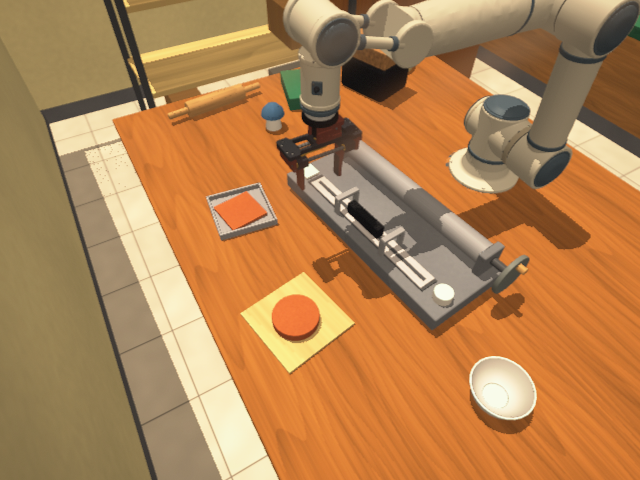

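View pics/side0.png

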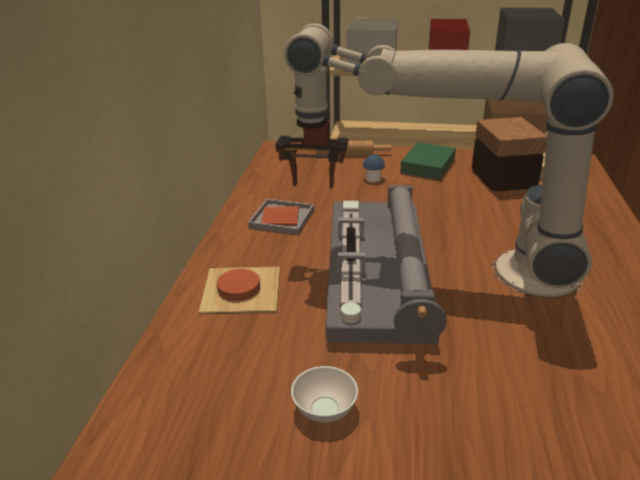

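The tray holds the thin square sample and the board holds the round one. In the scene view the round marker is at (444,292) and the square marker at (310,172), at the far end of the track, so the far end is the target.

```bash
cat > h.py <<'E'
from cell import manip
import cv2,numpy as np
from scipy.spatial.transform import Rotation as R
def ray(px,K,T,z):
    d=np.linalg.inv(K)@[px[0],px[1],1.]; d=T[:3,:3]@(d*[1,-1,-1]); o=T[:3,3]
    return o+d*(z-o[2])/d[2]
def mat(p,rpy):
    T=np.eye(4);T[:3,:3]=R.from_euler('xyz',rpy).as_matrix();T[:3,3]=p;return T
def wrist(name):
    s=manip.state();c=manip.camera("wrist");cv2.imwrite(name,c["pixels"][:,:,::-1])
    return c["pixels"],np.array(c["mtx"]),mat(s["ee_pos"],s["ee_rot"])@np.array(c["mount"])
E
python3 - <<'E'
from h import *
for n,pts in(("scene",[((444,291),86),((310,172),68),((366,214),101),((391,238),116),((346,198),116)]),("side",[((351,308),86),((351,205),68),((351,235),101),((351,255),116),((351,219),116)])):
    c=manip.camera(n);T=mat(c["position"],c["attitude"]);print(c.keys())
    for p,z in pts: print(n,p,ray(p,c["mtx"],T,z).round(1))
c=manip.camera("wrist");print(c["mount"],c["mtx"]);cv2.imwrite("pics/w0.png",c["pixels"][:,:,::-1])
E
```

```text
dict_keys(['pixels', 'mtx', 'position', 'attitude'])
scene (444, 291) [465.8 328.1  86. ]
scene (310, 172) [ 520.4 -189.1   68. ]
scene (366, 214) [493.7  55.  101. ]
scene (391, 238) [495.3 161.2 116. ]
scene (346, 198) [515.9  -6.6 116. ]
dict_keys(['pixels', 'mtx', 'position', 'attitude'])
side (351, 308) [461.7 330.3  86. ]
side (351, 205) [ 514.7 -189.2   68. ]
side (351, 235) [491.6  41.1 101. ]
side (351, 255) [479.5 161.  116. ]
side (351, 219) [497.8 -18.2 116. ]
[[ 1.84151452e-04  9.56603558e-01  2.91392516e-01  8.06429228e+01]
 [ 9.99999794e-01 -3.55273470e-04  5.34346092e-04 -1.29010004e+00]
 [ 6.14681403e-04  2.91392358e-01 -9.56603427e-01 -1.61348836e+02]
 [ 0.00000000e+00  0.00000000e+00  0.00000000e+00  1.00000000e+00]] [[338.79079306   0.         317.78162493]
 [  0.         338.79079306 238.99423716]
 [  0.           0.           1.        ]]
```

View pics/w0.png

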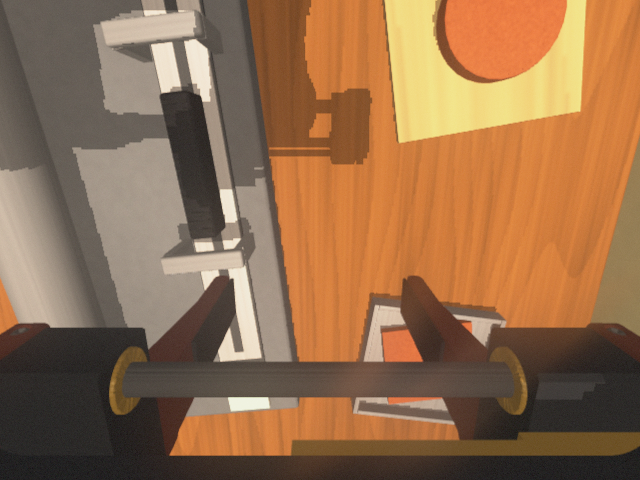

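The wrist view shows the selector from (180,95) to (208,237). The near (-y) strap is at (203,260) and the far one at (150,30). The fingers already close across the track.

```bash
python3 - <<'E'
from h import *
a,b=np.array([463.8,329.2]),np.array([517.5,-189.2]);o=(a+b)/2;d=(a-b)/np.linalg.norm(a-b)
print(o,d)
# look from above track
manip.move_to([o[0],o[1]-80,290],[np.pi,0,np.arctan2(d[1],d[0])])
im,K,T=wrist("pics/w1.png")
m=((im.max(2)<45)*255).astype(np.uint8); m[300:]=0
cs=sorted(cv2.findContours(m,0,2)[0],key=cv2.contourArea)[-3:]
for c in cs:
    r=cv2.minAreaRect(c);p=cv2.boxPoints(r);print(cv2.contourArea(c),r,[ray(q,K,T,101).round(1).tolist() for q in p])
print(manip.state()["ee_pos"],manip.state()["time"])
E
```

```text
[490.65  70.  ] [-0.10303662  0.99467756]
[491.29109587  -9.96740857 288.46421065] 0.8833
```

View pics/w1.png

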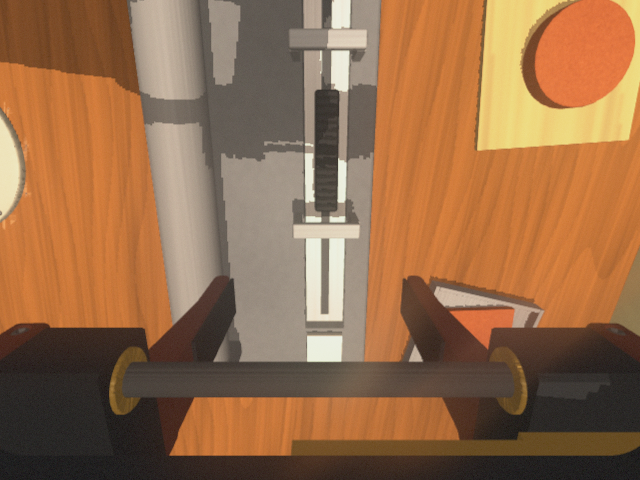

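The selector runs from (327,91) to (326,211). The strap tops are centred at (328,39) and (326,231), with the track vertical in the image.

```bash
python3 - <<'E'
from h import *
s=manip.state();c=manip.camera("wrist");K=np.array(c["mtx"]);T=mat(s["ee_pos"],s["ee_rot"])@np.array(c["mount"])
im=c["pixels"];print(T[:3,3].round())
m=((im.max(2)<80)*255).astype(np.uint8);m[:,:300]=0;m[:,350:]=0;m[:80]=0;m[218:]=0
m=cv2.morphologyEx(m,cv2.MORPH_OPEN,np.ones((13,13)))
ys,xs=np.nonzero(m);print(xs.min(),xs.max(),ys.min(),ys.max())
for p,z in [((327,90.5),101),((326,211),101),((328,39),116),((326,231.5),116),((324.5,345),68),((xs[ys<110].mean(),100),101),((xs[ys>190].mean(),200),101)]:print(p,ray(p,K,T,z).round(1))
E
```

```text
[482.  70. 450.]
316 338 90 170
(327, 90.5) [485.8 112.1 101. ]
(326, 211) [497.6  -3.9 101. ]
(328, 39) [481.9 151.6 116. ]
(326, 231.5) [499.3 -22.  116. ]
(324.5, 345) [ 516.7 -188.    68. ]
(np.float64(325.4207792207792), 100) [485.2 103.6 101. ]
(np.float64(nan), 200) [nan nan nan]<stdin>:7: RuntimeWarning: Mean of empty slice.
  ret = ret.dtype.type(ret / rcount)
```

```bash
cat >> h.py <<'E'
o=np.array([490.6,65.]);d=np.array([-0.1003,0.99496]);OR=[np.pi,0,np.arctan2(d[1],d[0])]
def P(s,z,dx=0): return [*(o+s*d+dx*np.array([d[1],-d[0]])),z]
def rep(t):
    s=manip.state();e=s["ee_pos"][:2]-o
    print(t,"t%.2f s%.1f x%.1f z%.1f w%.1f g%.1f F"%(s["time"],e@d,e@[d[1],-d[0]],s["ee_pos"][2],s["width"],s["grip_force"]),(s["wrist_force"][:2]@d).round(1),s["wrist_force"].round(1))
    return s["wrist_force"][:2]@d
E
python3 - <<'E'
from h import *
manip.move_to(P(30,150),OR);rep("above")
manip.line_to(P(30,75),150);rep("down")
manip.gripper_close(40);rep("closed")
manip.line_to(P(10,75),60);rep("10")
manip.line_to(P(-60,75),60);rep("-60")
manip.let_go();rep("open")
manip.line_to(P(-60,160),150);manip.line_to(P(-80,250),200)
wrist("pics/w2.png");rep("up")
E
```

```text
above t1.67 s29.6 x0.6 z150.7 w87.7 g0.0 F 0.3 [0.2 0.4 1.2]
down t2.32 s29.6 x0.8 z76.5 w87.5 g0.0 F 0.5 [ 0.3  0.5 -0.2]
closed t3.32 s30.0 x1.5 z75.0 w24.1 g40.0 F 0.3 [ 8.1  1.1 -4.4]
10 t3.80 s9.8 x1.5 z75.0 w23.9 g40.0 F -0.8 [ 8.3  0.1 -3.4]
-60 t5.12 s-59.4 x1.6 z74.9 w24.0 g40.0 F 2.0 [ 7.7  2.8 -3.7]
open t6.20 s-60.0 x-0.0 z75.0 w87.7 g0.0 F 0.6 [-1.8  0.4 -0.8]
up t7.58 s-79.7 x-0.5 z247.6 w88.0 g0.0 F 0.9 [ 0.1  0.9 -0.9]
```

View pics/w2.png

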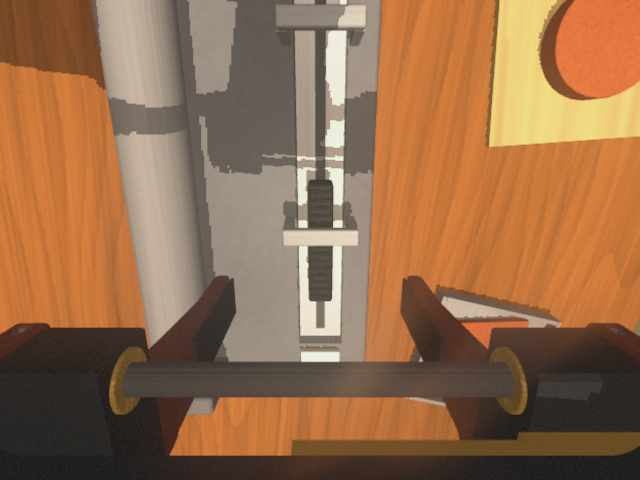

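The selector now passes under the strap, from (320,180) to (320,300). I'll re-grip beyond the strap and pull while feeling for the hard stop.

```bash
python3 - <<'E'
from h import *
manip.line_to(P(-130,160,1.2),200)
manip.line_to(P(-130,75,1.2),150);rep("down")
manip.gripper_close(60);rep("closed")
manip.line_to(P(-168,75,1.2),60);rep("-168")
for s in np.arange(-170,-212,-2):
    manip.line_to(P(s,75,1.2),30);f=rep(s)
    if f>40: break
E
```

```text
down t8.96 s-130.0 x1.9 z76.4 w87.9 g0.0 F -0.1 [-0.3 -0.2  0.6]
closed t9.96 s-130.0 x1.7 z75.0 w23.8 g60.0 F -0.5 [ 3.8 -0.2 -1.5]
-168 t10.74 s-167.8 x1.7 z75.0 w23.6 g60.0 F 0.7 [ 4.8  1.2 -2.6]
-170 t10.99 s-169.3 x1.7 z75.0 w23.5 g60.0 F 2.9 [ 4.5  3.4 -1.7]
-172 t11.24 s-171.2 x1.7 z75.0 w23.8 g60.0 F 2.8 [ 5.6  3.4 -2. ]
-174 t11.49 s-173.2 x1.7 z75.0 w23.5 g60.0 F 3.9 [ 3.7  4.3 -1.7]
-176 t11.74 s-175.1 x1.7 z74.9 w23.5 g60.0 F 3.4 [ 4.7  3.9 -2.1]
-178 t11.99 s-177.2 x1.7 z75.0 w23.9 g60.0 F 2.9 [ 4.5  3.4 -1.7]
-180 t12.24 s-179.2 x1.8 z75.0 w23.8 g60.0 F 2.6 [ 4.9  3.1 -1.8]
-182 t12.49 s-180.7 x1.7 z74.9 w23.7 g60.0 F 5.5 [ 3.6  5.9 -2.1]
-184 t12.74 s-181.5 x1.8 z74.9 w23.3 g60.0 F 9.3 [ 3.2  9.6 -0.7]
-186 t12.99 s-183.0 x1.7 z74.9 w23.4 g60.0 F 10.3 [ 3.9 10.7 -1.1]
-188 t13.24 s-185.0 x1.7 z74.9 w23.7 g60.0 F 11.0 [ 3.  11.4 -0.3]
-190 t13.49 s-186.9 x1.7 z74.9 w23.7 g60.0 F 11.6 [ 2.9 11.9 -0.5]
-192 t13.74 s-188.9 x1.7 z74.9 w23.5 g60.0 F 10.6 [ 2.8 10.9  0.2]
-194 t13.99 s-190.9 x1.7 z74.9 w23.7 g60.0 F 11.2 [ 3.5 11.6 -0. ]
-196 t14.24 s-192.9 x1.7 z74.9 w24.0 g60.0 F 11.8 [ 3.3 12.2  0.4]
-198 t14.49 s-193.3 x1.8 z74.8 w23.2 g60.0 F 17.0 [ 1.4 17.2  1.9]
-200 t14.74 s-193.6 x1.7 z74.8 w23.4 g60.0 F 22.5 [ 0.5 22.6  2.5]
-202 t14.99 s-194.0 x1.8 z74.8 w23.6 g60.0 F 27.7 [-0.1 27.8  3.1]
-204 t15.24 s-194.5 x1.8 z74.7 w23.3 g60.0 F 33.7 [-2.6 33.6  5.3]
-206 t15.49 s-195.5 x1.8 z74.7 w23.6 g60.0 F 36.7 [-1.8 36.7  4.4]
-208 t15.74 s-196.7 x1.8 z74.5 w24.1 g60.0 F 38.6 [-3.3 38.5  5.9]
-210 t15.99 s-198.1 x1.8 z74.4 w24.0 g60.0 F 41.0 [-3.3 40.8  5.6]
```

Force was about 3 N until the soft stop near s = -181, then about 11 N while the plate moved. It rose steeply at s = -193, the hard stop. I'll release while still biased toward home, retreat and check.

```bash
python3 - <<'E'
from h import *
manip.line_to(P(-206,75,1.2),30);rep("ease")
manip.let_go();rep("open")
manip.line_to(P(-206,160,0.5),120);manip.line_to(P(-150,270),200)
im,K,T=wrist("pics/w3.png");rep("up")
c=manip.camera("scene");cv2.imwrite("pics/scene1.png",c["pixels"][:,:,::-1])
E
```

```text
ease t16.27 s-198.0 x1.7 z74.5 w24.1 g60.0 F 26.2 [-0.9 26.2  3.3]
open t17.36 s-206.0 x1.2 z75.0 w88.0 g0.0 F 0.2 [-0.   0.2 -0.5]
up t19.03 s-150.3 x-0.4 z267.9 w87.9 g0.0 F 0.7 [ 0.6  0.7 -0.6]
```

View pics/w3.png

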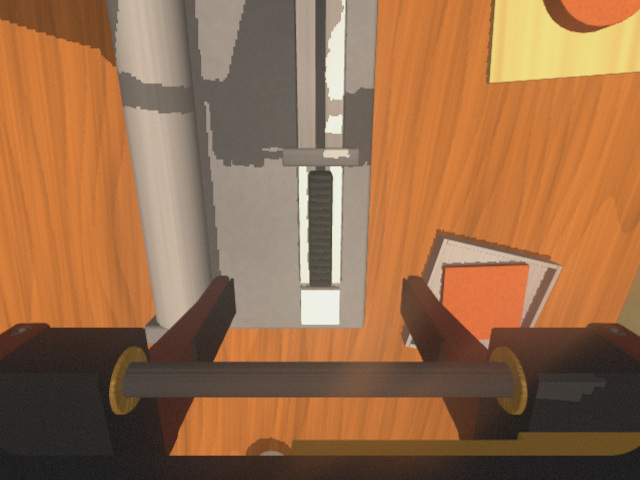

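View pics/scene1.png

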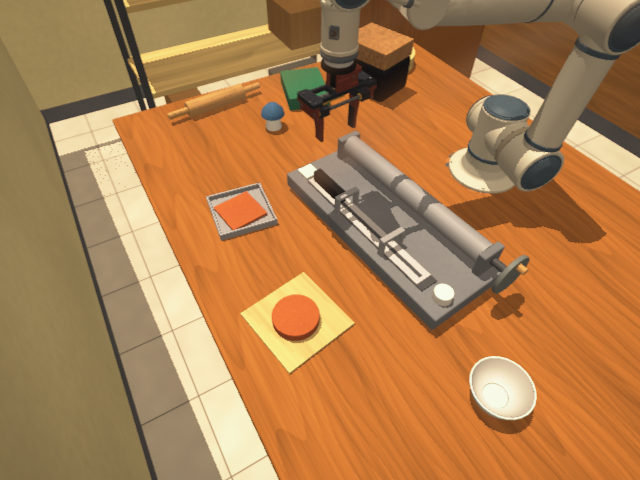

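The selector lies wholly beyond the strap, from (320,170) to (320,286), next to the square marker at (320,307). The other objects are undisturbed, and the gripper is clear.

```bash
python3 -c "
from cell import manip
print(manip.finish_job())"
```

```text
the job is handed in; nothing more can be done
None
```

The selector is fully home against the hard stop on the square-marker side, matching the thin square sample in the tray; I let go, left everything else in place and handed in the job at about 19 s.

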